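# Pivot pin through both bushes, held for the clip

## Task

Take the long pivot pin that has tipped over in the pin rack, stand it upright clear of the rack, and thread it foot first from above down through the upper and then the lower bush of the pivot bracket. Finish while still holding it upright there, spanning both bushes, with the black clip groove near its foot out in the open below the lower lug and the foot not resting on the base plate (the pin has no head and would fall through if let go). Do not disturb the two bolts in the rack, the grease tin or the oil bottle.

Things in the scene. Friction and masses are not known exactly. Their poses are not given: they have to be found in the camera images.
- pin_center (a point): Centre (half-way up) of the pivot pin: plain round bright-steel rod, 16 mm diameter, 170 mm long, about 0.25 kg, no head. z runs along it from foot to top end. The foot tapers to 8 mm over its last 10 mm; a black clip groove lies 13 to 16 mm from the foot. It starts leaning about 20 degrees in the rack's middle slot, top end towards the rack's -x, some 45 mm of it inside.
- pin_tip (a point): Centre of the foot end face of the pivot pin, 85 mm from its centre; same axes.
- rack: Fixed wooden block 190 x 64 x 50 mm high; origin at the centre of its underside, x along its length (-x end nearer the robot), z up; place and yaw vary. In its top, in line: a middle slot 28 mm long (x), 17.5 mm wide (y), 42 mm deep, where the pin leans in the x-z plane, and square sockets at x = -75 and +68 mm, a bolt standing in each.
- bracket: Fixed grey steel pivot bracket; origin under its base plate on the bush axis, z up; place and yaw vary. Base plate 120 x 100 x 12 mm, an upright web 70 mm wide on its -x side (28 to 42 mm from the bush axis, 124 mm high, nearer the robot), and two level lugs 56 x 56 x 14 mm one above the other, open between and below.
- upper_bush (a point): Centre of the top mouth of the bracket's upper bush, on the vertical axis common to both bushes, 127 mm above the work surface; z up. Bore 18 mm diameter, upper lug 110 to 124 mm above the work surface plus a 3 mm high brass ring on top.
- lower_bush (a point): Centre of the hole at the underside of the lower lug, straight below upper_bush, 52 mm above the work surface and 40 mm above the base plate; z up. Bore 18 mm diameter, lower lug 52 to 66 mm above the work surface plus a 3 mm brass ring on top.
- bolt_near: Loose dark bolt, 14 mm shank and 21 mm round head, 76 mm long, standing in the rack's socket at -x; origin at its foot, z up. Its head's top is 84 mm above the work surface. To be left alone.
- bolt_far: The same kind of bolt in the rack's socket at +x. To be left alone.
- grease_tin: Round tin 72 mm in diameter, 50 mm high, standing loose beyond the work; origin at the centre of its underside. To be left alone.
- oil_bottle: Bottle 66 mm in diameter, 190 mm high, standing loose at the right-hand side; origin at the centre of its underside. To be left alone.

How it is judged:
By the outcome, as a careful person would: the job done as asked, in the order asked, and still so for the second after the job is handed in, while the arm keeps its last pose, push and grip.
It also fails if it takes over 48 s, if anything falls off the work surface, if the arm or the gripper's body presses on something with over 40 N, if the wrist force passes 120 N, or if a joint passes its speed limit or range.

## Robot

A 7-joint arm with a two-finger parallel gripper is mounted at the origin on the work surface. World frame = base frame: x ahead of the robot, y to its left, z up, the work surface at z = 0. Lengths are in m, angles in rad, forces in N, time in s.
With the tool pointing down it reaches from about 0.425 to 0.875 m from the base axis. Payload 4.7 kg.
Tool frame: the origin (TCP) lies midway between the tips of the shut fingers; the grasp point (between the pads) lies 19 mm behind it (bot.grip_point_offset is the distance from the TCP to the grasp point, in m); z points along the fingers, y is the line along which they close (so a half turn about z gives the same grasp; the last joint's range is limited). The gripper opens to 85 mm and grips with 20 to 120 N. Pads are 22 mm wide; open, the fingers measure 114 mm over their backs; the gripper's body (76 mm by 85 mm) begins 54 mm behind the grasp point. The pads swing forward as they close: fully open they stand 13 mm farther back than shut.
Start: joints at [-1.199, 0.321, -0.07, 1.45, 0.023, 1.371, -0.057], TCP at [0.228, 0.609, 0.231] pointing down, gripper open.
Joint ranges: [-2.86, 2.86], [-0.3, 2.09], [-1.38, 1.24], [0.06, 2.45], [-1.56, 4.7], [0.09, 2.05], [-2.69, 2.69]. Speed limits (rad/s): [2.57, 2.57, 3.14, 3.14, 3.14, 3.14, 3.14].

## Interface

Orientations are given as a rotation vector (axis times angle).
In Python, from station import bot gives the robot as it stands.
- The arm moves only by the shell command python3 -m jog 'ROWS' [FORCE]. ROWS is text: rows parted by semicolons, each of 7 numbers parted by spaces: the turn, a rotation vector about the tool's x, y, z scaled (see below), then the shift along the tool's x, y, z scaled (see below), then the opening, from 0 (shut) to 1 (fully open). A call has exactly 5 rows; each row is the pose to reach, as a shift and turn from the pose commanded when the call began, along the tool's axes at that moment, turning the shorter way round; what a row does not reach only later rows make up. The controller multiplies each number of a shift by 25 cm and each number of a turn by 180 degrees. A row lasts 1/12 s, in which the tool goes at most 41.7 mm and 7.16 degrees, less where a joint would pass 70% of its speed; a pose out of reach is approached as far as the arm can. A call with a number of a shift or a turn outside -1 to 1 is refused whole. A call with a gripper value outside its range is refused whole. The fingers move at their own pace and stop on an object; FORCE is the grip in N (left out, the last holds). Time passes only in rows, so rows that repeat a pose let the fingers close, or fill a call up. It gives the time, the measured TCP pose, the force, the opening and the grip force at its end, in the units of the state.
- bot.state(): the state, without advancing time (a new reading comes with each control period).
- bot.get_image(name): name is "scene" or "top" or "wrist"; returns the picture (420x560x3 uint8, blue, green, red); there is no depth.
- bot.calibration(name): a dict with "fx", "fy", "cx", "cy" (pixels), "T" (4x4, takes a point from camera to world coordinates); the wrist camera has in their place "mount" (4x4, takes a point from camera to tool coordinates, whose origin is the TCP and whose axes are the flange's). Camera axes: x right, y down, z forward; pixel columns grow to the right and rows downward; lengths in m; the calibration is good to about 2 mm. A picture is of the moment at which its call begins: read the wrist's pose just before it. calibration takes no time and is no camera call.
- bot.job_done(): hands the job in; it is judged then, once.
The state is a dict: "t": time; "qpos": joint angles; "qvel": joint speeds; "effort": joint torques, N m; "tcp_pos": TCP position; "tool_rot": TCP orientation; "force": force on the tool from outside, world axes, zero at the start; "torque": the same for the moment, N m; "grip_width": finger opening in m; "grasp_force": force on a finger pad.
Only numpy, scipy, OpenCV 4.12 (cv2) and the standard library are available. Lean on these libraries where they do the work, as an engineer would, in place of code of your own. Each camera call takes 0.05 s, during which the arm holds its last target. There are 200 camera calls.

## Working session

There is one attempt and no reset: what is moved stays moved. The work goes in short steps, Python scripts to look and compute and a shell command to move; the robot and the scene stay as the last step left them, time stands still between calls to the robot, and variables do not carry over. Pictures are saved under pics/ and viewed, at most 10 in all, crops included, and the job is handed in when it is done.

```bash
ls; mkdir -p pics; python3 - <<'E'
from station import bot
import cv2,numpy as np
print(bot.state())
for n in("scene","top"):
    im=bot.get_image(n); cv2.imwrite(f"pics/{n}0.png",im); c=bot.calibration(n); print(n,{k:np.round(v,4).tolist() for k,v in c.items()})
print(bot.calibration("wrist"), bot.grip_point_offset)
a=cv2.imread("pics/scene0.png");b=cv2.imread("pics/top0.png")
E
```

```text
pics
{'t': 0.0, 'qpos': array([-1.19892679,  0.3217695 , -0.07008945,  1.45169152,  0.0225634 ,
        1.37081665, -0.05692858]), 'qvel': array([-0.00018237, -0.00122958,  0.00062165,  0.00015699,  0.00101189,
        0.00045915, -0.00052308]), 'effort': array([-5.90248328e-04, -4.93588686e+01, -3.83067895e-01, -3.14328432e+01,
        1.26297399e-02,  1.17198206e-02, -1.47462953e-05]), 'tcp_pos': array([0.22745925, 0.60831262, 0.23024999]), 'tool_rot': array([-5.58942257e-01, -3.09118970e+00,  2.95054761e-03]), 'force': array([-0.20552965, -0.99063863,  0.67932059]), 'torque': array([ 0.01469869,  0.01415122, -0.0335324 ]), 'grasp_force': 0.0, 'grip_width': 0.08536634186691285}
scene {'fx': 397.6234, 'fy': 397.6234, 'cx': 281.596, 'cy': 207.359, 'T': [[-0.3614, 0.6406, -0.6775, 1.2626], [0.9322, 0.2326, -0.2773, 0.172], [-0.02, -0.7318, -0.6813, 0.7625], [0.0, 0.0, 0.0, 1.0]]}
top {'fx': 453.5766, 'fy': 453.5766, 'cx': 275.0988, 'cy': 208.5306, 'T': [[0.0724, -0.9769, 0.2012, 0.4651], [-0.9974, -0.0701, 0.0187, -0.1154], [-0.0041, -0.202, -0.9794, 1.0145], [0.0, 0.0, 0.0, 1.0]]}
{'fx': 349.8737775100284, 'fy': 349.8737775100284, 'cx': 285.07679863824643, 'cy': 208.01818325021551, 'mount': array([[ 2.47346495e-04, -9.63242854e-01, -2.68631983e-01,
         6.87216425e-02],
       [ 9.99999969e-01,  2.48933357e-04,  2.81545376e-05,
        -4.75382697e-05],
       [ 3.97518042e-05, -2.68631981e-01,  9.63242886e-01,
        -1.42289633e-01],
       [ 0.00000000e+00,  0.00000000e+00,  0.00000000e+00,
         1.00000000e+00]])} 0.0187
```

View pics/scene0.png

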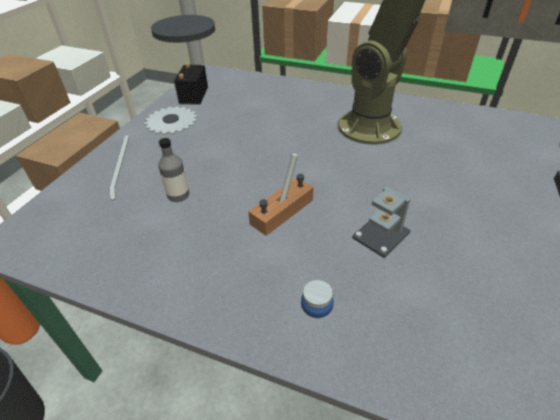

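View pics/top0.png

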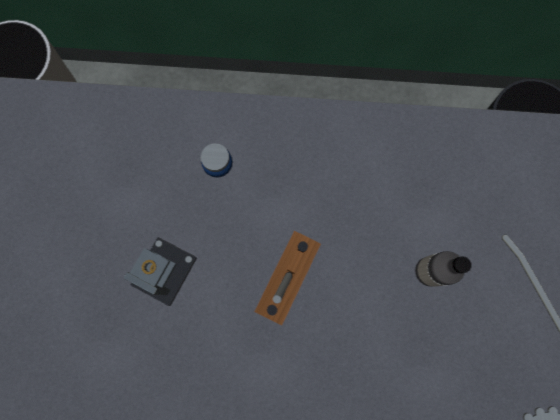

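The scene view shows the rack (280,205) with the leaning pin, its top at (295,155). The bracket is at (385,220) with its upper brass ring at (390,200), and the tin and bottle are clear of both. The top view shows the rack at (288,278), the pin's top end at (278,299) and the brass ring at (149,267).

```bash
cat > h.py <<'E'
from station import bot
import cv2,numpy as np
from scipy.spatial.transform import Rotation as R
def tool(s=None):
    s=s or bot.state(); T=np.eye(4); T[:3,:3]=R.from_rotvec(s["tool_rot"]).as_matrix(); T[:3,3]=s["tcp_pos"]; return T
def cam(n,T=None):
    c=bot.calibration(n); return c, (c["T"] if n!="wrist" else T@c["mount"])
def ray(n,uv,T=None):
    c,M=cam(n,T); d=M[:3,:3]@[(uv[0]-c["cx"])/c["fx"],(uv[1]-c["cy"])/c["fy"],1]; return M[:3,3],d/np.linalg.norm(d)
def plane(n,uv,z,T=None):
    o,d=ray(n,uv,T); return o+d*(z-o[2])/d[2]
def tri(a,b):
    A=sum(np.eye(3)-np.outer(d,d) for o,d in(a,b)); B=sum((np.eye(3)-np.outer(d,d))@o for o,d in(a,b)); return np.linalg.solve(A,B)
def proj(n,p,T=None):
    c,M=cam(n,T); q=M[:3,:3].T@(np.asarray(p)-M[:3,3]); return np.array([c["fx"]*q[0]/q[2]+c["cx"],c["fy"]*q[1]/q[2]+c["cy"]])
E
python3 - <<'E'
from h import *
np.set_printoptions(precision=4,suppress=True)
a=cv2.imread("pics/scene0.png");b=cv2.imread("pics/top0.png")
for n,im,win in(("scene",a,(240,170,330,240)),("top",b,(245,220,330,335))):
    h=cv2.cvtColor(im,cv2.COLOR_BGR2HSV)
    m=cv2.inRange(h,(3,110,60),(20,255,255)); k=np.zeros_like(m); k[win[1]:win[3],win[0]:win[2]]=1; m*=k
    r=cv2.minAreaRect(cv2.findNonZero(m)); print(n,"rack",r, cv2.boxPoints(r).tolist())
    if n=="top":
        for p in cv2.boxPoints(r): print(plane("top",p,.05))
    w=(370,185,410,212) if n=="scene" else (125,245,170,290)
    s=h[w[1]:w[3],w[0]:w[2]]; m=cv2.inRange(s,(8,90,80),(30,255,255)); p=cv2.findNonZero(m)
    x,y,ww,hh=cv2.boundingRect(p); print("ring",x+w[0],y+w[1],ww,hh, p.reshape(-1,2).mean(0)+w[:2])
A=a[135:235,240:330];B=b[225:330,235:325]; W=np.hstack([cv2.resize(A,(390,433),interpolation=2),cv2.resize(B,(390,433),interpolation=2)])
C=np.hstack([cv2.resize(a[180:235,350:420],(390,166),interpolation=2),cv2.resize(b[235:310,120:200],(390,166),interpolation=2)])
cv2.imwrite("pics/crop1.png",np.vstack([W,C]))
E
```

```text
scene rack ((280.8826599121094, 204.70343017578125), (28.593265533447266, 69.65532684326172), 52.22431945800781) [[244.59664916992188, 214.7375946044922], [299.65325927734375, 172.06871032714844], [317.1686706542969, 194.6692657470703], [262.112060546875, 237.33815002441406]]
ring 384 197 10 6 [388.7727 200.0909]
top rack ((287.2782287597656, 277.4249572753906), (29.676218032836914, 90.13207244873047), 25.820993423461914) [[254.29257202148438, 311.5286865234375], [293.5505676269531, 230.39544677734375], [320.2638854980469, 243.32122802734375], [281.0058898925781, 324.4544677734375]]
[ 0.4425 -0.0698  0.05  ]
[ 0.6181 -0.1401  0.05  ]
[ 0.5944 -0.1988  0.05  ]
[ 0.4206 -0.1269  0.05  ]
ring 142 260 14 14 [148.9072 266.6598]
```

View pics/crop1.png

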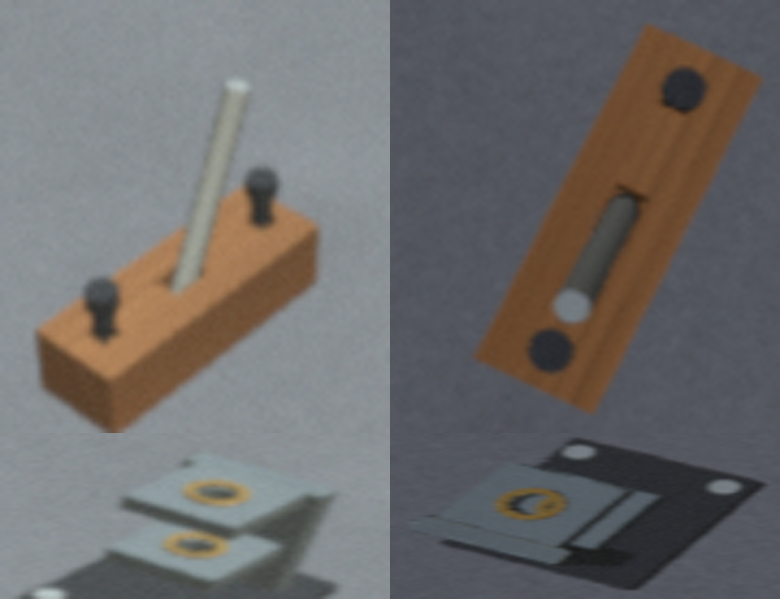

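The crop shows the pin's top face at scene (294.5,154.7) and top view (276.8,299), where it enters the slot, and both brass rings clearly.

```bash
python3 - <<'E'
from h import *
np.set_printoptions(precision=4,suppress=True)
pt=tri(ray("scene",(294.5,154.7)),ray("top",(276.8,298.9))); print("pin top",pt, "planes .169",plane("scene",(294.5,154.7),.169),plane("top",(276.8,298.9),.169))
u=tri(ray("scene",(388.5,199.5)),ray("top",(148.5,266.5))); print("ub",u,plane("scene",(388.5,199.5),.127),plane("top",(148.5,266.5),.127))
rc=plane("top",(287.28,277.42),.05); print("rack c",rc)
d=np.array([.6181-.4425+.5944-.4206,-.1401+.0698-.1988+.1269]); yaw=np.arctan2(d[1],d[0]); x=np.array([np.cos(yaw),np.sin(yaw),0]);print("yaw",np.degrees(yaw), "dims",np.linalg.norm(d)/2)
y=np.array([-x[1],x[0],0]); print("pin top in rack",(pt-rc)@x,(pt-rc)@y)
a=np.cos(np.radians(20))*np.array([0,0,1])-np.sin(np.radians(20))*x; foot=pt-.17*a; print("foot",foot,"rack x",(foot-rc)@x)
z=-a; Y=y; 
for sgn in(1,-1):
    Y=sgn*y; X=np.cross(Y,z); Rg=np.stack([X,Y,z],1)
    g=pt-.024*a; tcp=g+.0187*z; T=tool()
    print("grasp",g,"tcp",tcp, R.from_matrix(Rg).as_rotvec())
    print("rel turn/180 (tool)",R.from_matrix(T[:3,:3].T@Rg).as_rotvec()/np.pi,"axes now\n",T[:3,:3])
    pre=tcp+.10*a; print("rel shift/0.25 pre", T[:3,:3].T@(pre-T[:3,3])/.25)
E
```

```text
pin top [ 0.4704 -0.1136  0.1635] planes .169 [ 0.4773 -0.1099  0.169 ] [ 0.4707 -0.1146  0.169 ]
ub [0.5146 0.1413 0.1234] [0.5183 0.1425 0.127 ] [0.5146 0.1392 0.127 ]
rack c [ 0.5173 -0.1333  0.05  ]
yaw -22.145507205247853 dims 0.18861415641462334
pin top in rack -0.05095193548103834 0.0006073141758838121
foot [ 0.5242 -0.1355  0.0037] rack x 0.0071914888843253215
grasp [ 0.478  -0.1166  0.1409] tcp [ 0.4839 -0.1191  0.1233] [ 0.5373  2.7454 -0.0947]
rel turn/180 (tool) [ 0.001  -0.1111  0.0092] axes now
 [[-0.9367  0.3502 -0.0006]
 [ 0.3502  0.9367 -0.0017]
 [-0.0001 -0.0018 -1.    ]]
rel shift/0.25 pre [-1.8427 -2.3623  0.0563]
grasp [ 0.478  -0.1166  0.1409] tcp [ 0.4839 -0.1191  0.1233] [ 2.9734 -0.5819  0.5243]
rel turn/180 (tool) [ 0.172   0.0016 -0.9758] axes now
 [[-0.9367  0.3502 -0.0006]
 [ 0.3502  0.9367 -0.0017]
 [-0.0001 -0.0018 -1.    ]]
rel shift/0.25 pre [-1.8427 -2.3623  0.0563]
```

```bash
python3 -m jog '0 0 0 -.67 -.515 -.06 1;0 0 0 -.67 -.515 -.06 1;0 0 0 -.67 -.515 -.06 1;0 0 0 -.67 -.515 -.06 1;0 0 0 -.67 -.515 -.06 1'
python3 -m jog '0 0 0 -.67 -.515 -.06 1;0 0 0 -.67 -.515 -.06 1;0 0 0 -.67 -.515 -.06 1;0 0 0 -.67 -.515 -.06 1;0 0 0 -.67 -.515 -.06 1'
```

```text
t: 0.52
tcp_pos: [0.3382, 0.4305, 0.2457]
tool_rot: [-0.559, -3.091, 0.001]
force: [1.5, 0.5, -0.4]
grip_width: 0.0852
grasp_force: 0.0
t: 0.93
tcp_pos: [0.4481, 0.2541, 0.2608]
tool_rot: [-0.559, -3.091, -0.0]
force: [1.1, 0.7, 0.2]
grip_width: 0.0851
grasp_force: 0.0
```

```bash
python3 -m jog '0 0 0 -.41 -.33 0 1;0 0 0 -.41 -.33 0 1;0 0 0 -.41 -.33 0 1;0 0 0 -.41 -.33 0 1;0 0 0 -.41 -.33 0 1'
python3 - <<'E'
from h import *
np.set_printoptions(precision=4,suppress=True)
s=bot.state();T=tool(s);im=bot.get_image("wrist");cv2.imwrite("pics/w1.png",im);np.save("w1.npy",T)
h=cv2.cvtColor(im,cv2.COLOR_BGR2HSV);m=cv2.inRange(h,(8,90,60),(30,255,255))
for c in cv2.findContours(m,cv2.RETR_EXTERNAL,cv2.CHAIN_APPROX_NONE)[0]:
    if cv2.contourArea(c)>200:
        e=cv2.fitEllipse(c); print(e,plane("wrist",e[0],.127,T),plane("wrist",e[0],.069,T))
print(s["tcp_pos"],s["force"])
E
```

```text
t: 1.35
tcp_pos: [0.516, 0.1387, 0.2606]
tool_rot: [0.571, 3.089, -0.002]
force: [0.3, 0.7, 0.2]
grip_width: 0.0856
grasp_force: 0.0
((288.46185302734375, 193.9108123779297), (32.22270584106445, 33.29887390136719), 83.75035095214844) [0.5136 0.1424 0.127 ] [0.5266 0.1379 0.069 ]
((66.91141510009766, 246.6771697998047), (90.10546875, 165.61009216308594), 171.55731201171875) [ 0.4896 -0.0488  0.127 ] [ 0.4975 -0.0935  0.069 ]
[0.516  0.1387 0.2606] [0.2641 0.7395 0.2053]
```

View pics/w1.png

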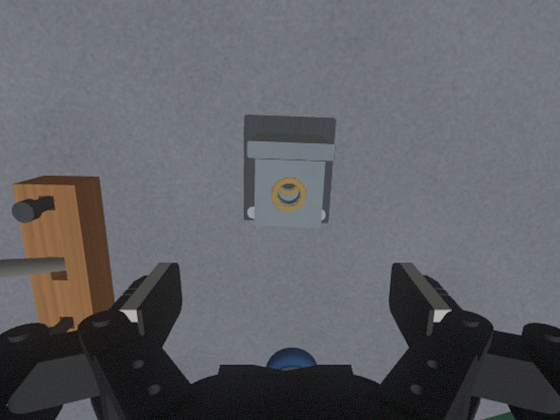

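```bash
python3 -m jog '0 0 0 -.055 -.5 .085 1;0 0 0 -.055 -.5 .085 1;0 0 0 -.055 -.5 .085 1;0 -.0555 0 -.055 -.5 .085 1;0 -.0555 0 -.055 -.5 .085 1'
python3 - <<'E'
from h import *
np.set_printoptions(precision=4,suppress=True)
T=tool();pre=np.array([.452,-.106,.217]);x=np.array([.926,-.377,0]);y=np.array([.377,.926,0]);a=np.array([-.317,.129,.94]);z=-a;X=np.cross(y,z)
print(T[:3,3],T[:3,:3].T@(pre-T[:3,3])/.25,R.from_matrix(T[:3,:3].T@np.stack([X,y,z],1)).as_rotvec()/np.pi)
E
```

```text
t: 1.82
tcp_pos: [0.4821, 0.0203, 0.2385]
tool_rot: [0.531, 2.919, -0.047]
force: [-0.8, 1.1, 0.1]
grip_width: 0.0855
grasp_force: 0.0
[0.4821 0.0203 0.2385] [-0.0489 -0.5155  0.0961] [ 0.0023 -0.0549  0.0083]
```

```bash
python3 -m jog '.002 -.055 .008 -.049 -.515 .096 1;.002 -.055 .008 -.049 -.515 .096 1;.002 -.055 .008 -.049 -.515 .096 1;.002 -.055 .008 -.049 -.515 .096 1;.002 -.055 .008 -.049 -.515 .096 1'
python3 - <<'E'
from h import *
np.set_printoptions(precision=4,suppress=True)
s=bot.state();T=tool(s);im=bot.get_image("wrist");cv2.imwrite("pics/w2.png",im);np.save("w2.npy",T)
print(s["qpos"],T)
print("expected top",proj("wrist",[.4704,-.1136,.1665],T),"foot",proj("wrist",[.5242,-.1355,.009],T))
E
```

```text
t: 2.23
tcp_pos: [0.4672, -0.0675, 0.2257]
tool_rot: [0.523, 2.76, -0.084]
force: [0.7, -0.8, 0.5]
grip_width: 0.0858
grasp_force: 0.0
[ 0.0818 -0.3016 -0.0703  2.1299  0.1112  0.9983  1.1621] [[-0.8782  0.3653  0.3087  0.4672]
 [ 0.3459  0.9309 -0.1175 -0.0675]
 [-0.3303  0.0036 -0.9439  0.2257]
 [ 0.      0.      0.      1.    ]]
expected top [217.0261 224.9459] foot [245.0551 178.442 ]
```

View pics/w2.png

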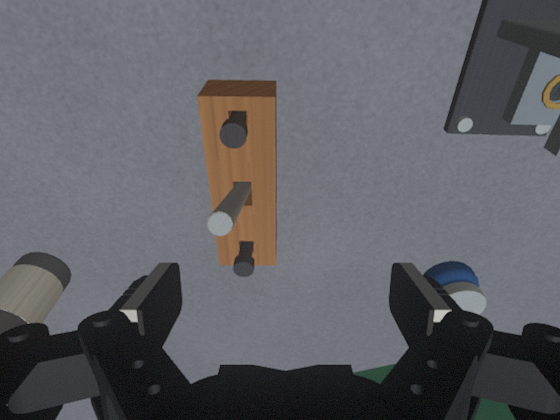

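The wrist view has the pin's top at (220,223) against a predicted (217,225), so the estimate is good. Joint 2 is at its limit with a 20° tilt, so I'll grasp with only a 6° tilt and stand the pin up later by tilting outward.

```bash
cat > g.py <<'E'
from h import *
np.set_printoptions(precision=4,suppress=True)
rs=[ray("scene",(294.5,154.7)),ray("top",(276.8,298.9)),ray("wrist",(220,223),np.load("w2.npy"))]
P=[np.eye(3)-np.outer(d,d) for o,d in rs]
pt3=np.linalg.solve(sum(P),sum(p@o for p,(o,d) in zip(P,rs)))
pw=plane("wrist",(220,223),.167,np.load("w2.npy"))
pt=np.array([*((plane("top",(276.8,298.9),.167)+pw)[:2]/2),.167])
yaw=np.radians(-22.1);x=np.array([np.cos(yaw),np.sin(yaw),0]);y=np.array([-x[1],x[0],0]);k=np.array([0,0,1])
ang=lambda t:np.cos(np.radians(t))*k-np.sin(np.radians(t))*x
a=ang(20);zt=-ang(6);Rg=np.stack([np.cross(y,zt),y,zt],1)
g=pt-.024*a;tcp=g+.0187*zt
def rel(p,Rm=Rg):
    T=tool();print("turn",R.from_matrix(T[:3,:3].T@Rm).as_rotvec()/np.pi,"shift",T[:3,:3].T@(p-T[:3,3])/.25)
if __name__=="__main__":
    print(pt3,pw,pt,"tcp",tcp); rel(tcp-.08*zt)
E
python3 g.py
```

```text
[ 0.4709 -0.1131  0.1639] [ 0.4694 -0.111   0.167 ] [ 0.4701 -0.1128  0.167 ] tcp [ 0.4795 -0.1166  0.1258]
turn [-0.      0.0733 -0.0011] shift [-0.0521 -0.1265  0.0984]
```

```bash
python3 -m jog '0 .04 0 0 0 0 1;0 .073 0 -.052 -.126 .098 1;0 .073 0 -.052 -.126 .098 1;0 .073 0 -.052 -.126 .098 1;0 .073 0 -.052 -.126 .098 1'
python3 - <<'E'
from g import *
s=bot.state();T=tool(s);im=bot.get_image("wrist");cv2.imwrite("pics/w3.png",im);np.save("w3.npy",T)
print(s["qpos"],s["tcp_pos"]);rel(tcp-.08*zt)
h=cv2.cvtColor(im,cv2.COLOR_BGR2HSV);m=cv2.inRange(h[150:330,180:390],(0,0,125),(180,45,255))
for c in cv2.findContours(m,cv2.RETR_EXTERNAL,cv2.CHAIN_APPROX_NONE)[0]:
    if cv2.contourArea(c)>80: e=cv2.fitEllipse(c);uv=np.add(e[0],(180,150));print(uv,e[1:],plane("wrist",uv,.167,T))
print("pred",proj("wrist",pt,T))
E
```

```text
t: 2.7
tcp_pos: [0.4744, -0.1053, 0.206]
tool_rot: [0.571, 2.984, -0.025]
force: [0.3, 0.9, 0.3]
grip_width: 0.0853
grasp_force: 0.0
[ 0.0966 -0.0924  0.0491  1.9624  0.0274  1.1693  1.3288] [ 0.4744 -0.1053  0.206 ]
turn [0.0015 0.0006 0.0027] shift [-0.0014 -0.0358  0.007 ]
[219.6338 298.3918] ((53.002769470214844, 80.52522277832031), 133.44525146484375) [ 0.5001 -0.1571  0.167 ]
[347.1741 295.9922] ((69.40036010742188, 97.36194610595703), 43.50574493408203) [ 0.5265 -0.0863  0.167 ]
[199.0641 244.3685] ((35.358245849609375, 51.47019577026367), 128.6326904296875) [ 0.4633 -0.1522  0.167 ]
[270.8093 230.0583] ((26.842947006225586, 27.368261337280273), 57.213157653808594) [ 0.47   -0.1118  0.167 ]
[382.204  224.7819] ((11.010343551635742, 23.938405990600586), 168.32867431640625) [ 0.4895 -0.0543  0.167 ]
[364.9245 212.1638] ((12.520637512207031, 22.257904052734375), 90.19908905029297) [ 0.4789 -0.0609  0.167 ]
[192.6527 178.686 ] ((13.561225891113281, 27.756162643432617), 121.83525848388672) [ 0.4281 -0.1381  0.167 ]
[195.2105 162.4526] ((16.803726196289062, 18.189767837524414), 46.81218719482422) [ 0.4209 -0.1329  0.167 ]
pred [269.2956 230.7018]
```

```bash
sed -i 's/^yaw=/pt=np.array([.470,-.1119,.167]);yaw=/' g.py; python3 -m jog '.0015 0 .003 0 -.033 .0 1;.0015 0 .003 0 -.033 .007 1;.0015 0 .003 0 -.033 .12 1;.0015 0 .003 0 -.033 .22 1;.0015 0 .003 0 -.033 .22 1'; python3 -c "
from g import *
rel(tcp);print(bot.state()['qpos'])"
```

```text
t: 3.17
tcp_pos: [0.4737, -0.1159, 0.149]
tool_rot: [0.588, 2.985, -0.032]
force: [-2.0, 0.5, -0.7]
grip_width: 0.0852
grasp_force: 0.0
turn [-0.0005 -0.0011 -0.0011] shift [-0.0113  0.0093  0.0941]
[ 0.1069 -0.0388  0.0599  2.0309  0.0298  1.0511  1.3349]
```

```bash
python3 -m jog '0 0 0 -.011 .009 .05 1;0 0 0 -.011 .009 .094 1;0 0 0 -.011 .009 .094 1;0 0 0 -.011 .009 .094 .5;0 0 0 -.011 .009 .094 .35' 90; python3 -m jog '0 0 0 0 0 0 .3;0 0 0 0 0 0 .2;0 0 0 0 0 0 .1;0 0 0 0 0 0 0;0 0 0 0 0 0 0' 90; python3 -c "
from g import *
rel(tcp)"
```

```text
t: 3.58
tcp_pos: [0.4828, -0.1169, 0.1303]
tool_rot: [0.589, 2.978, -0.031]
force: [0.0, -0.1, 0.1]
grip_width: 0.0638
grasp_force: 0.0
t: 4.0
tcp_pos: [0.4827, -0.117, 0.1297]
tool_rot: [0.589, 2.979, -0.031]
force: [-1.1, 0.1, 2.8]
grip_width: 0.0141
grasp_force: 87.6
turn [-0.0001  0.0008 -0.0015] shift [ 0.0155 -0.0004  0.0139]
```

```bash
python3 -m jog '0 0 0 .014 0 -.055 0;0 0 0 .027 0 -.11 0;0 0 0 .041 0 -.165 0;0 0 0 .055 0 -.22 0;0 0 0 .068 0 -.272 0'
python3 - <<'E'
from g import *
s=bot.state();print(s["qpos"],s["grip_width"],s["grasp_force"]);T=tool(s)
im=bot.get_image("wrist");b=bot.get_image("scene");t=bot.get_image("top")
cv2.imwrite("pics/s4.png",b);cv2.imwrite("pics/t4.png",t)
B=cv2.resize(b[100:240,220:340],(400,466),interpolation=2)
cv2.imwrite("pics/c4.png",np.hstack([B,cv2.resize(im[100:420,140:440],(400,466))]))
E
```

```text
t: 4.42
tcp_pos: [0.4592, -0.1075, 0.1949]
tool_rot: [0.589, 2.981, -0.032]
force: [0.0, -0.0, -2.6]
grip_width: 0.014
grasp_force: 88.2
[ 0.1014 -0.1165  0.0496  2.0069  0.034   1.1494  1.319 ] 0.01400870492609811 88.15094714125735
```

View pics/c4.png

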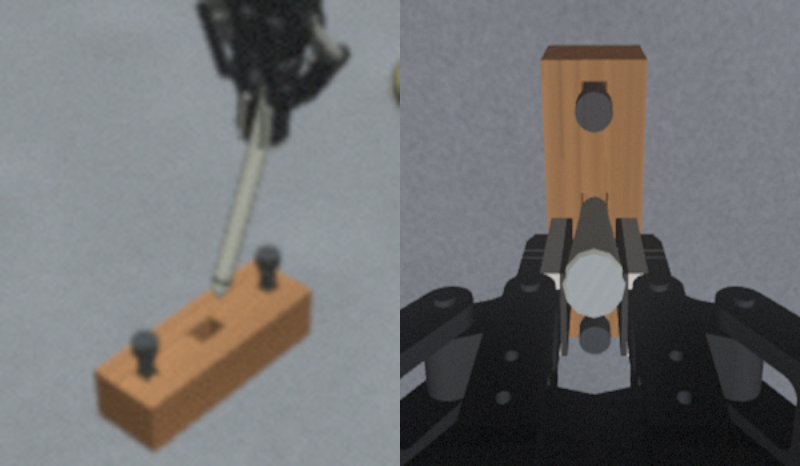

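The pin is held well, aligned in the pads, and out of the slot with nothing disturbed. Next I lift, move outward and rotate it upright.

```bash
python3 -m jog '0 0 0 -.017 0 -.16 0;0 0 0 -.034 0 -.32 0;0 .037 0 -.15 0 -.31 0;0 .075 0 -.27 0 -.295 0;0 .111 0 -.27 0 -.295 0'
python3 -m jog '0 0 0 0 0 0 0;0 0 0 0 0 0 0;0 0 0 0 0 0 0;0 0 0 0 0 0 0;0 0 0 0 0 0 0'
python3 - <<'E'
from g import *
s=bot.state();T=tool(s);np.save("w5.npy",T);print(s["qpos"],T,s["grip_width"])
im=bot.get_image("wrist");b=bot.get_image("scene");t=bot.get_image("top")
for n,i in zip("wst",(im,b,t)):cv2.imwrite(f"pics/{n}5.png",i)
gp=T[:3,3]-.0187*T[:3,2];px=[proj(n,gp) for n in("scene","top")];print(px)
crops=[]
for i,(u,v) in zip((b,t),px):
    u,v=int(u),int(v);print(u-40,v-40);crops.append(cv2.resize(i[v-40:v+80,u-40:u+40],(392,588),interpolation=2))
cv2.imwrite("pics/c5.png",np.hstack(crops))
E
```

```text
t: 4.98
tcp_pos: [0.5186, -0.1319, 0.2771]
tool_rot: [-0.564, -2.853, -0.069]
force: [-0.9, -0.0, -3.2]
grip_width: 0.014
grasp_force: 88.4
t: 5.4
tcp_pos: [0.5143, -0.1298, 0.277]
tool_rot: [-0.563, -2.852, -0.069]
force: [-0.3, -0.3, -2.7]
grip_width: 0.014
grasp_force: 88.6
[ 0.1293  0.2296  0.114   1.4963 -0.0614  1.6533  1.4266] [[-0.8988  0.38   -0.2185  0.5143]
 [ 0.369   0.925   0.0906 -0.1298]
 [ 0.2365  0.0008 -0.9716  0.277 ]
 [ 0.      0.      0.      1.    ]] 0.013985402796807319
[array([279.5567, 117.2705]), array([289.6375, 268.3594])]
239 77
249 228
```

View pics/c5.png

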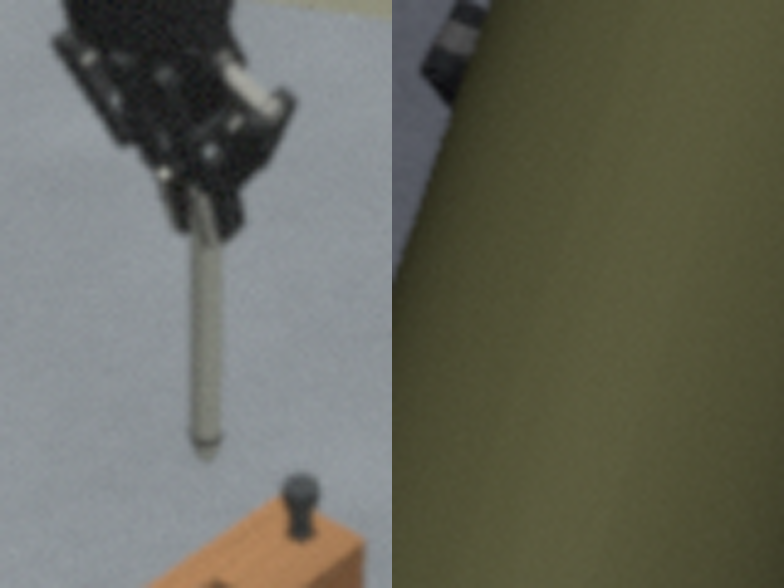

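The scene crop shows the pin nearly vertical, groove and foot at the bottom around crop (205,455). The arm occludes the top view. Next I measure the residual tilt numerically.

```bash
python3 - <<'E'
from g import *
T=np.load("w5.npy");b=cv2.imread("pics/s5.png").astype(int);w=cv2.imread("pics/w5.png").astype(int)
gp=T[:3,3]-.0187*T[:3,2]
d=b[:,:,2]-b[:,:,0]
pts=[]
for v in range(124,170):
    c=[u for u in range(268,296) if d[v,u]>-3]
    wt=np.array([max(0,d[v,u]+12) for u in range(270,293)])
    if v%6==0: print(v,d[v,272:292],c[:1],c[-1:])
    if len(c)>=3: pts.append((v,np.mean(c)))
pts=np.array(pts);k1=pts[:,0]<164;f=np.polyfit(pts[k1,0],pts[k1,1],1);print("slope du/dv",f, "last rows",pts[-3:])
vv=np.array([proj("scene",gp-h*k) for h in(.0,.14)]);print(vv,"vertical slope",(vv[1]-vv[0])[0]/(vv[1]-vv[0])[1])
for t in(-4,4):
    a2=ang(t);q=[proj("scene",gp-h*a2) for h in(0,.14)];print(t,(q[1]-q[0])[0]/(q[1]-q[0])[1])
for t in(-8,-4,0,4): print("wrist foot/top pred for lean",t,proj("wrist",gp-.146*ang(t),T),proj("wrist",gp+.024*ang(t),T))
cv2.imwrite("pics/c6.png",cv2.resize(cv2.imread("pics/w5.png")[180:340,185:385],(800,600+40))[:600])
E
```

```text
126 [-12 -11 -11 -11 -10  -6   1   5   4   4   5   3  -1  -5  -8 -10 -11 -12
 -11 -12] [278] [284]
132 [-11 -11 -11 -13 -10  -7  -1   5   5   7   6   5  -5  -9 -10 -12 -10 -11
 -11 -11] [278] [283]
138 [-11 -10 -11 -10  -9  -6   2   5   7   4   8   3  -4 -10 -11 -12 -11 -12
 -10 -11] [278] [283]
144 [-11 -11 -12 -10  -9  -7   2   4   4   6   8   3  -4 -10 -11 -10  -9 -11
 -11  -9] [278] [283]
150 [-11 -10  -9 -10 -10  -7   0   5   5   6   6   4  -4 -10  -8  -9 -12 -13
 -11 -11] [278] [283]
156 [-11 -12 -11 -10  -9  -5   1   6   6   7   7   1  -7 -11 -11  -9 -10 -12
 -10 -11] [278] [283]
162 [-12  -9 -10 -10 -10  -7   0   4   7   5   7   1  -6  -9  -9 -10 -11 -11
 -10 -10] [278] [283]
168 [-11 -10 -10 -12 -11  -9  -6   0   4   4   4   0  -6 -10 -10 -11 -10 -12
  -9 -10] [279] [283]
slope du/dv [ -0.0052 281.2846] last rows [[167.  281. ]
 [168.  281. ]
 [169.  280.5]]
[[279.5567 117.2705]
 [280.8645 166.4965]] vertical slope 0.02656624712088041
-4 0.0834291497555245
4 -0.02692249224662494
wrist foot/top pred for lean -8 [284.9184 217.7883] [285.3895 322.1774]
wrist foot/top pred for lean -4 [284.9661 230.2405] [285.3709 317.2904]
wrist foot/top pred for lean 0 [285.0142 242.7464] [285.3515 312.2393]
wrist foot/top pred for lean 4 [285.0627 255.3388] [285.3316 307.0638]
```

View pics/c6.png

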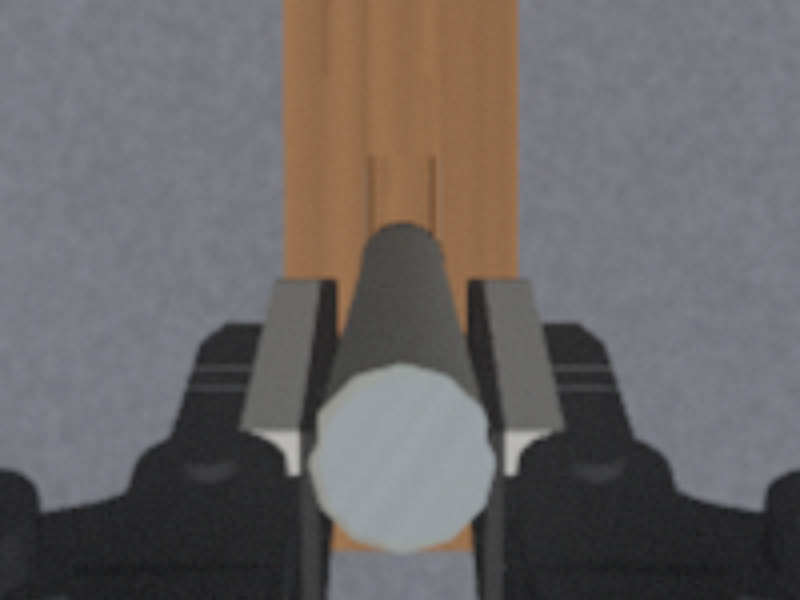

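```bash
cat > pin.py <<'E'
from g import *
from scipy.optimize import brentq
def pinpose(T,top,wpx,edge):
    c=bot.calibration("wrist");D=.016*c["fx"]/wpx
    M=T@c["mount"];P=M[:3,3]+M[:3,:3]@(np.array([(top[0]-c["cx"])/c["fx"],(top[1]-c["cy"])/c["fy"],1])*D)
    Xt=T[:3,0];h=Xt-Xt[2]*k;h/=np.linalg.norm(h)   # horizontal, towards camera
    ax=lambda t:np.cos(t)*k+np.sin(t)*h
    f=lambda t:proj("wrist",P-.16*ax(t)+.008*(np.cos(t)*h-np.sin(t)*k),T)[1]-edge
    t=brentq(f,-.5,.5);return P,ax(t),np.degrees(t)
if __name__=="__main__":
    T=np.load("w5.npy")
    for w in(44.5,45.2,46):
        P,A,t=pinpose(T,(285.7,294.5),w,235.7);print(w,"top",P,"tool",T[:3,:3].T@(P-T[:3,3]),"lean deg",t,"foot",P-.17*A)
E
python3 pin.py
```

```text
44.5 top [ 0.5164 -0.1305  0.3066] tool [ 0.0049  0.0002 -0.0293] lean deg 1.7273690519119806 foot [ 0.5211 -0.1325  0.1367]
45.2 top [ 0.5159 -0.1303  0.3086] tool [ 0.0059  0.0002 -0.031 ] lean deg 1.8451119173882597 foot [ 0.5209 -0.1324  0.1386]
46 top [ 0.5153 -0.1301  0.3107] tool [ 0.007   0.0001 -0.0329] lean deg 1.975250503074848 foot [ 0.5207 -0.1323  0.1408]
```

```bash
cat > mv.py <<'E'
from pin import *
import sys
# pin in tool frame from picture w5
T5=np.load("w5.npy");P,A,t=pinpose(T5,(285.7,294.5),45.2,235.7)
At=T5[:3,:3].T@A; Ft=T5[:3,:3].T@(P-.17*A-T5[:3,3])   # axis & foot in tool coords
def go(foot,At=At,Ft=Ft):
    T=tool();A=T[:3,:3]@At;ax=np.cross(A,k);n=np.linalg.norm(ax);ax=ax/n*np.arcsin(n) if n>1e-6 else ax
    Rm=R.from_rotvec(ax).as_matrix()@T[:3,:3];p=np.asarray(foot)-Rm@Ft
    print("foot now",T[:3,3]+T[:3,:3]@Ft,"lean",np.degrees(np.arcsin(n)),"axis",A);rel(p,Rm)
if __name__=="__main__":
    print(proj("scene",P-.17*A)); go([.514,.142,.152])
E
python3 mv.py
```

```text
[280.3147 172.2125]
foot now [ 0.5212 -0.1326  0.1387] lean 1.8325948245859023 axis [-0.0296  0.0122  0.9995]
turn [-0.      0.0102  0.    ] shift [0.4268 1.0049 0.0493]
```

```bash
python3 -m jog '0 .010 0 .05 .12 -.02 0;0 .010 0 .11 .25 -.03 0;0 .010 0 .15 .36 -.03 0;0 .010 0 .19 .45 -.02 0;0 .010 0 .213 .502 -.01 0';python3 -m jog '0 0 0 0 0 0 0;0 0 0 0 0 0 0;0 0 0 0 0 0 0;0 0 0 0 0 0 0;0 0 0 0 0 0 0';python3 mv.py
```

```text
t: 5.97
tcp_pos: [0.5152, 0.0093, 0.292]
tool_rot: [-0.55, -2.821, -0.079]
force: [0.0, 1.3, -2.7]
grip_width: 0.0139
grasp_force: 88.5
t: 6.38
tcp_pos: [0.5155, 0.0035, 0.2907]
tool_rot: [-0.561, -2.817, -0.076]
force: [-0.8, -0.3, -2.8]
grip_width: 0.0139
grasp_force: 88.5
[280.3109 172.2235]
foot now [0.5176 0.0025 0.1521] lean 0.15276480275321025 axis [0.0026 0.0006 1.    ]
turn [-0.0005 -0.0007 -0.0001] shift [0.2199 0.5089 0.0617]
```

```bash
python3 -m jog '0 0 0 .05 .12 .005 0;0 0 0 .11 .25 .02 0;0 0 0 .16 .37 .035 0;0 0 0 .20 .46 .05 0;0 0 0 .22 .509 .058 0';python3 -m jog '0 0 0 0 0 0 0;0 0 0 0 0 0 0;0 0 0 0 0 0 0;0 0 0 0 0 0 0;0 0 0 0 0 0 0';python3 mv.py
python3 - <<'E'
from h import *
s=bot.state();T=tool(s);np.save("w7.npy",T)
w=bot.get_image("wrist");b=bot.get_image("scene");t=bot.get_image("top")
for n,i in zip("wst",(w,b,t)):cv2.imwrite(f"pics/{n}7.png",i)
B=cv2.resize(b[110:230,340:440],(400,480),interpolation=2)
W=cv2.resize(w[170:330,215:355],(400,457),interpolation=2);W=np.vstack([W,np.zeros((23,400,3),np.uint8)])
cv2.imwrite("pics/c7.png",np.hstack([B,W]))
E
```

```text
t: 6.8
tcp_pos: [0.5106, 0.148, 0.2916]
tool_rot: [-0.551, -2.818, -0.078]
force: [0.8, 0.8, -2.8]
grip_width: 0.0141
grasp_force: 88.5
t: 7.22
tcp_pos: [0.5118, 0.1426, 0.2916]
tool_rot: [-0.562, -2.817, -0.076]
force: [1.4, -1.0, -2.7]
grip_width: 0.0141
grasp_force: 88.5
[280.3107 172.2234]
foot now [0.514  0.1416 0.1531] lean 0.14129511966948258 axis [0.0024 0.0006 1.    ]
turn [-0.0005 -0.0006 -0.0001] shift [0.0004 0.0007 0.0045]
```

View pics/c7.png

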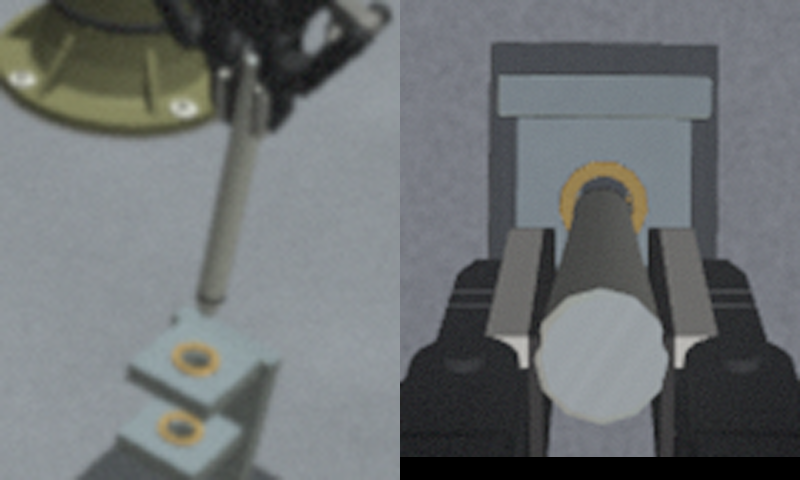

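The crop shows the foot (scene crop 210,300) just above the upper ring (195,358). In the wrist view the pin is laterally centred on the ring, both near column 286.5. Next I measure the residual offset and lean numerically.

```bash
python3 - <<'E'
from mv import *
T=np.load("w7.npy");w=cv2.imread("pics/w7.png");b=cv2.imread("pics/s7.png").astype(int)
h=cv2.cvtColor(w,cv2.COLOR_BGR2HSV);m=np.zeros(h.shape[:2],np.uint8);m[215:255,260:312]=cv2.inRange(h[215:255,260:312],(10,90,70),(30,255,255))
c=max(cv2.findContours(m,cv2.RETR_EXTERNAL,cv2.CHAIN_APPROX_NONE)[0],key=cv2.contourArea).reshape(-1,2)
print("bbox",c.min(0),c.max(0))
o=[]
for v in range(c[:,1].min(),c[:,1].max()-1):
    r=c[c[:,1]==v,0];o+=[(r.min(),v),(r.max(),v)]
o=[p for p in o if p[1]<=246 ]
for u in range(278,296):
    o.append((u,c[c[:,0]==u,1].min()))
e=cv2.fitEllipse(np.array(o,np.float32));print(e,"ub",plane("wrist",e[0],.127,T))
foot=T[:3,3]+T[:3,:3]@Ft
print("pred ring ctr at old ub",proj("wrist",[.5136,.1424,.127],T),"circle pred bbox r14:",[proj("wrist",np.array([.5136,.1424,.127])+.014*np.array([np.cos(q),np.sin(q),0]),T).round(1).tolist() for q in np.arange(4)*np.pi/2+np.radians(-22)])
g1=cv2.cvtColor(w,cv2.COLOR_BGR2GRAY);print("col286 rows 222-250",g1[222:250,286],"row300",g1[294,255:318:2],)
# white top face
mm=cv2.inRange(h[260:330,255:320],(0,0,140),(180,60,255));cc=max(cv2.findContours(mm,0,1)[0],key=cv2.contourArea);print("top face",cv2.minEnclosingCircle(cc),cv2.fitEllipse(cc),"offset 255,260")
d=b[:,:,2]-b[:,:,0];pts=[]
for v in range(146,182):
    wt=np.clip(d[v,384:410]+6,0,None)*(d[v,384:410]>-4);
    if wt.sum()>8: pts.append((v,(wt*np.arange(384,410)).sum()/wt.sum()))
pts=np.array(pts);f=np.polyfit(pts[:,0],pts[:,1],1);print("scene slope",f[0],np.abs(np.polyval(f,pts[:,0])-pts[:,1]).max(),len(pts))
for t in(-3,0,3):
    q=[proj("scene",foot+hh*ang(t)) for hh in(0.01,.13)];print(t,(q[1]-q[0])[0]/(q[1]-q[0])[1],q)
E
```

```text
bbox [271 227] [300 250]
((285.6395263671875, 241.23434448242188), (28.919443130493164, 29.151443481445312), 55.23563003540039) ub [0.514 0.142 0.127]
pred ring ctr at old ub [285.8428 240.6402] circle pred bbox r14: [[286.0, 256.0], [301.2, 240.5], [285.7, 225.3], [270.5, 240.8]]
col286 rows 222-250 [131 130 130 129 123 121 130 132 131 110  73  76  74  69  70  80  79  78
  78  75  81  78  78  80  80  79  80  78] row300 [ 33 177 160  60 152 158 158 157 156 155 157 157 158 156 158 160 159 156
 155 156 155 157 160 158 159 157 159  65 149 180  33  47]
top face ((29.88211441040039, 34.49187088012695), 23.50852394104004) ((30.270885467529297, 34.44944381713867), (44.09471130371094, 45.523258209228516), 169.88394165039062) offset 255,260
scene slope -0.21706187390758316 0.27334853414373583 36
-3 -0.1870735380595921 [array([390.8699, 186.7997]), array([398.754 , 144.6555])]
0 -0.21818647734164046 [array([390.9929, 186.6873]), array([400.4759, 143.2246])]
3 -0.24729707364810213 [array([391.1139, 186.584 ]), array([402.1526, 141.9466])]
```

Scene slope matches vertical to about 0.1° and the ring centre is confirmed at (0.514, 0.142). Descending.

```bash
python3 -c "
from mv import *
go([.514,.142,.113]);go([.514,.142,.024])"
```

```text
foot now [0.5136 0.1428 0.1531] lean 0.1401597682412728 axis [0.0024 0.0001 1.    ]
turn [-0.0003 -0.0007 -0.0001] shift [-0.0446 -0.0031  0.1541]
foot now [0.5136 0.1428 0.1531] lean 0.1401597682412728 axis [0.0024 0.0001 1.    ]
turn [-0.0003 -0.0007 -0.0001] shift [-0.1407 -0.003   0.4969]
```

```bash
python3 -m jog '0 0 0 -.009 -.002 .03 0;0 0 0 -.018 -.002 .06 0;0 0 0 -.026 -.002 .09 0;0 0 0 -.035 -.002 .12 0;0 0 0 -.0435 -.002 .15 0';python3 -m jog '0 0 0 0 0 0 0;0 0 0 0 0 0 0;0 0 0 0 0 0 0;0 0 0 0 0 0 0;0 0 0 0 0 0 0';python3 -c "
from mv import *
print(bot.state()['force'],bot.state()['torque']);go([.514,.142,.024])"
```

```text
t: 7.78
tcp_pos: [0.5111, 0.144, 0.2513]
tool_rot: [-0.557, -2.817, -0.076]
force: [-0.3, 0.6, -2.5]
grip_width: 0.0143
grasp_force: 88.5
t: 8.2
tcp_pos: [0.5116, 0.1441, 0.2531]
tool_rot: [-0.557, -2.819, -0.077]
force: [-0.0, 0.9, -3.1]
grip_width: 0.0139
grasp_force: 88.6
[-0.0491  0.8586 -3.1162] [-0.2121 -0.4081 -0.0354]
foot now [0.5139 0.1433 0.1145] lean 0.10288792264637202 axis [ 0.0018 -0.0004  1.    ]
turn [-0.0001 -0.0006 -0.    ] shift [-0.0989 -0.0049  0.3482]
```

```bash
python3 -m jog '0 0 0 -.009 -.003 .03 0;0 0 0 -.018 -.003 .06 0;0 0 0 -.026 -.003 .09 0;0 0 0 -.035 -.003 .12 0;0 0 0 -.045 -.003 .155 0';python3 -m jog '0 0 0 0 0 0 0;0 0 0 0 0 0 0;0 0 0 0 0 0 0;0 0 0 0 0 0 0;0 0 0 0 0 0 0';python3 -c "
from mv import *
print(bot.state()['force'],bot.state()['torque']);go([.514,.142,.024])"
```

```text
t: 8.62
tcp_pos: [0.5118, 0.1429, 0.2114]
tool_rot: [-0.558, -2.818, -0.077]
force: [1.0, -0.8, -2.5]
grip_width: 0.014
grasp_force: 88.7
t: 9.03
tcp_pos: [0.5116, 0.143, 0.2125]
tool_rot: [-0.557, -2.818, -0.076]
force: [2.1, -2.1, -3.8]
grip_width: 0.014
grasp_force: 88.5
[ 2.1285 -2.0579 -3.7583] [-0.526  -1.0158  0.0172]
foot now [0.5138 0.1421 0.0739] lean 0.12382926058100757 axis [0.0022 0.0001 1.    ]
turn [-0.0003 -0.0006 -0.0001] shift [-0.0536 -0.0007  0.1923]
```

```bash
python3 -m jog '0 0 0 -.008 -.001 .019 0;0 0 0 -.013 -.001 .038 0;0 0 0 -.019 -.001 .058 0;0 0 0 -.024 -.001 .077 0;0 0 0 -.030 -.001 .096 0';python3 -c "
from mv import *
print(bot.state()['force'],bot.state()['torque']);go([.514,.142,.024])"
```

```text
t: 9.45
tcp_pos: [0.512, 0.1428, 0.1865]
tool_rot: [-0.557, -2.818, -0.077]
force: [1.1, -0.4, -1.9]
grip_width: 0.0141
grasp_force: 88.7
[ 1.0965 -0.429  -1.8716] [-0.2016 -0.726  -0.0532]
foot now [0.5141 0.1419 0.048 ] lean 0.1526563827295878 axis [ 0.0026 -0.0003  1.    ]
turn [-0.0002 -0.0008 -0.0001] shift [-0.0239 -0.0004  0.0929]
```

```bash
python3 -m jog '0 0 0 -.005 0 .019 0;0 0 0 -.011 0 .038 0;0 0 0 -.016 0 .057 0;0 0 0 -.021 0 .075 0;0 0 0 -.026 0 .093 0';python3 -m jog '0 0 0 0 0 0 0;0 0 0 0 0 0 0;0 0 0 0 0 0 0;0 0 0 0 0 0 0;0 0 0 0 0 0 0';python3 - <<'E'
from mv import *
s=bot.state();print(s['force'],s['torque'],s["qvel"]);go([.514,.142,.024])
b=bot.get_image("scene");w=bot.get_image("wrist");cv2.imwrite("pics/s8.png",b);cv2.imwrite("pics/w8.png",w)
print("px foot/groove/lower lug/plate",[proj("scene",[.514,.142,z]).round(1).tolist() for z in(.012,.024,.0385,.052,.127)])
W=cv2.resize(w[170:330,215:355],(350,400),interpolation=2)
cv2.imwrite("pics/c8.png",np.hstack([cv2.resize(b[185:245,350:416],(440,400),interpolation=2),W]))
E
```

```text
t: 9.87
tcp_pos: [0.5121, 0.1427, 0.1625]
tool_rot: [-0.557, -2.818, -0.077]
force: [1.6, -0.2, -2.1]
grip_width: 0.0142
grasp_force: 88.7
t: 10.28
tcp_pos: [0.512, 0.1427, 0.1631]
tool_rot: [-0.557, -2.818, -0.076]
force: [1.8, -0.6, -4.3]
grip_width: 0.0142
grasp_force: 88.5
[ 1.8231 -0.5947 -4.3178] [-0.226  -0.8397 -0.0274] [ 0.0017  0.0003  0.0011  0.0002 -0.0001 -0.0009  0.0001]
foot now [0.5141 0.1418 0.0245] lean 0.15060285775438884 axis [ 0.0026 -0.0001  1.    ]
turn [-0.0003 -0.0008 -0.0001] shift [0.0016 0.0001 0.0024]
px foot/groove/lower lug/plate [[381.4, 231.6], [382.1, 228.4], [382.9, 224.4], [383.8, 220.6], [388.6, 198.3]]
```

View pics/c8.png

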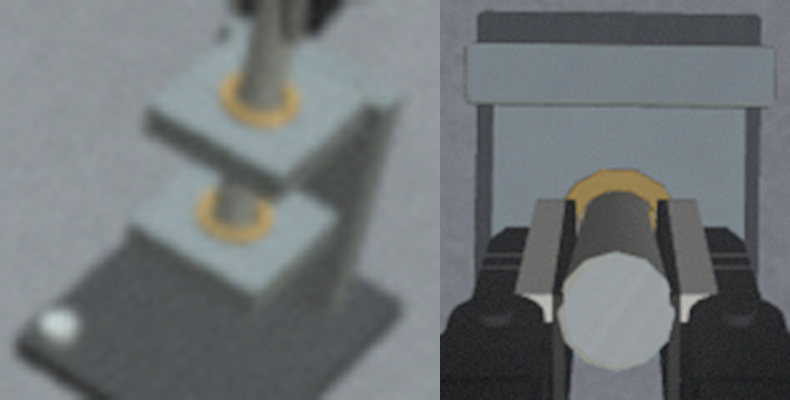

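The pin passes through both brass rings (scene crop at 260,100 and 235,215). Foot height works out at about 24 mm: on the earlier picture the groove row was predicted at 185.1 and seen at 185. Contact forces are a few newtons, so I'm handing in.

```bash
python3 -c "
from station import bot
print(bot.job_done())"
```

```text
the job is handed in; nothing more can be done
None
```

The job is handed in at about 10 s: the pin is held upright through both bushes, its foot about 24 mm above the work surface (12 mm clear of the base plate). The clip groove is at about 37–40 mm, below the lower lug at 52 mm; that height is calculated, since the lug hid the foot from the camera. I touched none of the bolts, tin or bottle, but took no closing picture of them.

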